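# Release the cam latch and slide a sample case open

## Task

The amber vials are needed next: open the small white storage case with the orange knob, and leave the one with the blue knob locked. Turn the orange latch knob a quarter turn anticlockwise (seen from above) to its stop while the cover is still shut, then slide the released clear cover fully open by the knob, to the left, and let go.

Things in the scene. Friction and masses are not known exactly. Their poses are not given: they have to be found in the camera images.
- orange_knob_grip (a point): Grip point on the axis of the orange latch knob, 89 mm above the bench: an upright bar 40 mm long (point x), 14 mm wide (point y; grip across this), 34 mm tall, top 12 mm above this point. Below it: black disc 38 mm across, its top 22 mm below this point, and the clear cover, top 26 mm below. z up; turns and travels with the knob. At knob angle 0 its axes are those of the case.
- orange_knob (a joint): Angle of the orange knob, rad: 0 locked (bar across the case, 100 mm wide), growing anticlockwise seen from above, stop at 1.571 (bar in line with the travel, released). Starts at 0.05 to 0.25; its cam draws back a steel bolt that blocks the cover below about 1.15. Stays where it is left; needs about 0.06 N m.
- orange_cover (a joint): Travel of the clear cover of the orange-knob case, m: 0 shut, stop at 0.065 fully open. It slides horizontally along the 180 mm long white case, over its grey slotted deck, in the direction of the case's +y (point y of the knob at knob angle 0; leftwards for the robot, within 15 degrees). Resists with about 1.5 N and stays where it is left; the case is fixed to the bench.
- blue_knob (a joint): Angle of the blue knob on the other, otherwise like case, rad: starts locked at 0.05 to 0.25 and must stay locked. The two cases may stand in either order.

How it is judged:
On the way:
1. the orange knob is turned a quarter turn while its cover is still shut (value of joint orange_knob above 1.2 rad and value of joint orange_cover below 0.012 m), for 0.1 s.
At the end, for the whole second after the job is handed in: The cover of the case with the orange knob stands at least 50 mm along its 65 mm travel, at rest, the orange knob still turned at least 63 degrees (1.1 rad), and the blue knob still locked (below 0.45 rad) (value of joint orange_cover above 0.05 m and value of joint orange_knob above 1.1 rad and velocity of joint orange_cover between -0.01 and 0.01 m/s and value of joint blue_knob below 0.45 rad); the robot touches nothing.
It fails at once if the blue knob is turned (value of joint blue_knob above 0.45 rad).
It also fails if it takes over 38 s, if anything falls off the work surface, if the arm or the gripper's body presses on something with over 40 N, if the wrist force passes 120 N, or if a joint passes its speed limit or range.

## Robot

A 6-joint arm with a two-finger parallel gripper is mounted at the origin on a cart in front of the work surface, level with it; the furniture and walls round the work are solid. World frame = base frame: x ahead of the robot, y to its left, z up, the work surface at z = 0. Lengths are in m, angles in rad, forces in N, time in s.
With the tool pointing down it reaches from about 0.3 to 0.775 m from the base axis. Payload 14.6 kg.
Tool frame: the origin (TCP) lies on the centre line of the jaws, within the pads' length; the fingertips stand 19 mm ahead of it and the grasp point (between the pads) is the TCP; z points along the fingers, x is the direction in which the jaws open and shut, and the axes are right-handed (so a half turn about z gives the same grasp; the last joint's range is limited). The gripper opens to 94 mm and grips with 3 to 60 N. Pads are 16 mm wide; open, the fingers measure 119 mm over their backs; the gripper's body (75 mm by 177 mm) begins 78 mm behind the grasp point.
Start: joints at [1.279, 0.3, 1.521, -0, 1.321, -0.067], TCP at [0.123, 0.536, 0.224] pointing down, gripper open.
Joint ranges: [-3.03, 3.03], [-0.79, 2.21], [0.23, 2.52], [-1.04, 4.18], [0, 3.07], [-2.55, 2.55]. Speed limits (rad/s): [2.22, 2.22, 2.57, 3.14, 3.14, 3.14].

## Interface

Orientations are given as a unit quaternion [x, y, z, w].
In Python, from plant import ctrl gives the robot as it stands. The module is installed in compiled form; this text tells all that it offers.
- The arm moves only by the shell command python3 -m handwheel 'ROWS' [FORCE]. ROWS is text: rows parted by semicolons, each of 5 numbers parted by spaces: the shift along the tool's x, y, z in m, then the turn about the tool's z in degrees, then the finger opening in m, from 0 to 0.094. A call has 1 to 8 rows; each row shifts and turns the commanded pose from where the row before left it, along the tool's axes as they then stand; what a row does not reach is not made up. A row lasts 1/10 s, in which the tool goes at most 50 mm and 8.59 degrees, less where a joint would pass 70% of its speed; a pose out of reach is approached as far as the arm can. A call with a gripper value outside its range is refused whole. The fingers move at their own pace and stop on an object; FORCE is the grip in N (left out, the last holds). Time passes only in rows, so rows that do not move let the fingers close. It gives the time, the measured TCP pose, the force and the opening at its end, in the units of the state.
- ctrl.get_obs(): the state, without advancing time (a new reading comes with each control period).
- ctrl.camera(name): name is "side" or "top"; returns a dict with "image" (384x512x3 uint8, red, green, blue), "range_z" (384x512 float32, m along the optical axis (not along the pixel's ray), 0 where there is no reading), "fov_y" (degrees; the focal length in pixels is half the picture's height over the tangent of half this angle, whatever the lens; pixels are square), "cx", "cy" (the principal point, pixels), "D" ([k1, k2, p1, p2, k3] as OpenCV has them; the pictures are not rectified), "R" (3x3) and "t" (3): a world point X has camera coordinates R X + t. Camera axes: x right, y down, z forward; pixel columns grow to the right and rows downward; lengths in m; the calibration is good to about 2 mm. A picture is of the moment at which its call begins.
- ctrl.hand_in(): hands the job in, once; it reports no verdict.
The state is a dict: "t": time; "joint_positions": joint angles; "dq": joint speeds; "tau": joint torques, N m; "tool_pos": TCP position; "tcp_rot": TCP orientation; "force": force on the tool from outside, world axes, zero at the start; "ft_torque": the same for the moment, N m; "opening": opening from 0.0 (shut) to 1.0 (fully open).
Only numpy, scipy, OpenCV 4.12 (cv2) and the standard library are available. Lean on these libraries where they do the work, as an engineer would, in place of code of your own. Each camera call takes 0.05 s, during which the arm holds its last target. There are 200 camera calls.

## Working session

There is one attempt and no reset: what is moved stays moved. The work goes in short steps, Python scripts to look and compute and a shell command to move; the robot and the scene stay as the last step left them, time stands still between calls to the robot, and variables do not carry over. Pictures are saved under pics/ and viewed, about 8 in all and at most 12, crops included, and the job is handed in when it is done.

```bash
mkdir -p pics; cat > h.py <<'E'
import numpy as np, cv2
from plant import ctrl
def cam(n):
    c=ctrl.camera(n); f=192/np.tan(np.radians(c["fov_y"])/2)
    c["K"]=np.array([[f,0,c["cx"]],[0,f,c["cy"]],[0,0,1.]]); return c
def world(c):
    v,u=np.mgrid[0:384,0:512].astype(np.float32)
    p=cv2.undistortPoints(np.stack([u.ravel(),v.ravel()],1)[:,None],c["K"],np.array(c["D"],float))[:,0]
    z=c["range_z"].ravel()
    X=np.c_[p*z[:,None],z]
    return ((X-c["t"])@np.array(c["R"])).reshape(384,512,3)
E
python3 - <<'E'
from h import *
for n in("top","side"):
    c=cam(n); cv2.imwrite(f"pics/{n}0.png",c["image"][:,:,::-1]); np.savez(f"{n}0.npz",W=world(c),im=c["image"],z=c["range_z"])
    print(n,c["fov_y"],c["D"],-np.array(c["R"]).T@c["t"])
    W=world(c);h=cv2.cvtColor(c["image"],cv2.COLOR_RGB2HSV)
    for nm,lo,hi in(("or",(5,120,80),(22,255,255)),("bl",(95,120,60),(125,255,255))):
        m=(cv2.inRange(h,lo,hi)>0)
        k,l,s,ce=cv2.connectedComponentsWithStats(m.astype(np.uint8))
        for i in range(1,k):
            if s[i,4]>30:
                P=W[(l==i)&(c["range_z"]>0)]; print(n,nm,s[i],np.median(P,0).round(3),P.min(0).round(3),P.max(0).round(3))
print(ctrl.get_obs())
E
```

```text
top 46.58351158902685 [-0.13245369  0.          0.          0.          0.        ] [0.33237312 0.09222836 0.96673195]
top or [51 95  3 33 36] [0.582 0.412 0.315] [0.555 0.41  0.313] [0.608 0.414 0.317]
top or [311 196   9  20 124] [ 0.454 -0.025  0.101] [ 0.432 -0.035  0.091] [ 0.47  -0.019  0.105]
top bl [ 30   0  37  28 722] [0.837 0.493 0.205] [0.798 0.459 0.201] [0.867 0.539 0.209]
top bl [189  44 102  28 972] [0.748 0.162 0.157] [0.713 0.015 0.153] [0.769 0.216 0.161]
top bl [174 192  11  19  97] [0.468 0.242 0.102] [0.447 0.23  0.097] [0.484 0.251 0.105]
top bl [392 205   8   9  56] [ 0.446 -0.202  0.053] [ 0.438 -0.211  0.049] [ 0.455 -0.194  0.055]
side 48.12385607298759 [-0.05149308  0.          0.          0.          0.        ] [ 0.44475872 -0.64877317  0.4842401 ]
side or [  234     0   122   169 17763] [0.538 0.411 0.255] [0.397 0.402 0.007] [0.886 1.352 0.43 ]
side or [  0  71  59  31 671] [-0.46   1.071  0.126] [-0.894  0.765 -0.077] [-0.404  2.326  0.181]
side or [250 223  24  21 449] [ 0.451 -0.033  0.088] [ 0.429 -0.038  0.053] [0.473 0.055 0.102]
side bl [384  80
[... 411 characters left out ...]
5 -0.215  0.045] [ 0.454 -0.195  0.054]
{'t': 0.1, 'joint_positions': array([ 1.27935163e+00,  3.00392565e-01,  1.52149481e+00,  9.07389439e-06,
        1.32070575e+00, -6.66127466e-02]), 'dq': array([ 0.00010365, -0.00174207, -0.0012478 , -0.00069333,  0.00047154,
       -0.00092907]), 'tau': array([ 3.31959818e-04, -5.32641470e+01, -3.53278720e+01,  7.09196040e-02,
        2.34952132e-02, -9.10527751e-05]), 'tool_pos': array([0.12256602, 0.53595592, 0.22396589]), 'tcp_rot': array([ 7.81966889e-01,  6.23319769e-01, -4.13560455e-04,  2.81467139e-04]), 'force': array([0.86049143, 0.86915039, 0.99037092]), 'ft_torque': array([0.04060824, 0.01152178, 0.03105255]), 'opening': 0.9970179403688009}
```

View pics/top0.png

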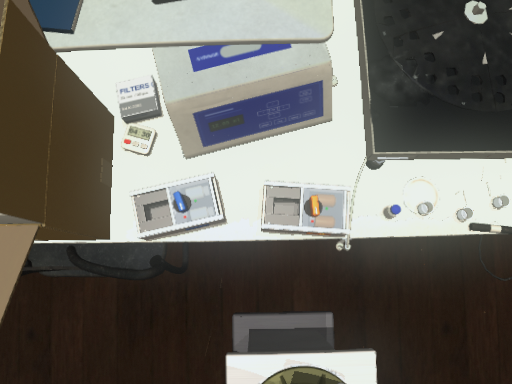

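View pics/side0.png

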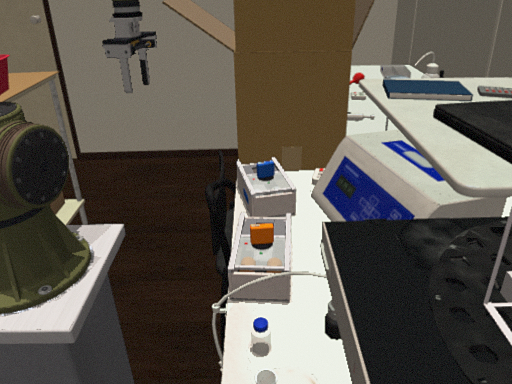

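```bash
python3 - <<'E'
import numpy as np,cv2
for n,box in(("top",(300,185,335,225)),("side",(245,215,280,250))):
    d=np.load(n+"0.npz");W=d["W"];im=d["im"]
    h=cv2.cvtColor(im,cv2.COLOR_RGB2HSV);m=cv2.inRange(h,(5,120,80),(22,255,255))>0
    b=np.zeros_like(m);b[box[1]:box[3],box[0]:box[2]]=1
    P=W[m&b&(W[...,2]>.085)&(W[...,2]<.11)]; T=P[P[:,2]>.097]
    (cx,cy),(w,h_),a=r=cv2.minAreaRect(T[:,:2].astype(np.float32)*1000)
    e=np.linalg.svd(T[:,:2]-T[:,:2].mean(0))[2][0]
    print(n,len(T),T.mean(0),r,np.degrees(np.arctan2(e[1],e[0])),T[:,2].mean())
    # white body
    z=(W[...,2]>.03)&(W[...,2]<.085)&(W[...,0]>.3)&(W[...,0]<.6)&(W[...,1]>-.15)&(W[...,1]<.1)
    P=W[z]; r=cv2.minAreaRect(P[:,:2].astype(np.float32)*1000);print(r,len(P))
o=__import__("scipy.spatial.transform",fromlist=["Rotation"]).Rotation.from_quat([0.78197,0.62332,-.0004,.0003]).as_matrix();print(o.round(3))
E
```

```text
top 118 [ 0.45300563 -0.02604443  0.10127478] ((451.4653625488281, -26.704496383666992), (38.41328430175781, 14.266951560974121), 4.221479892730713) -176.22398763335525 0.10127477632753992
((479.3320007324219, -29.896881103515625), (213.63865661621094, 158.3529815673828), 87.40625762939453) 3930
side 121 [ 0.45127583 -0.03092066  0.10010534] ((450.1714172363281, -28.978294372558594), (39.5611457824707, 14.988749504089355), 7.431659698486328) 7.66500356239775 0.10010534480719487
((476.83685302734375, -30.4833984375), (209.44349670410156, 153.7921142578125), 84.8187255859375) 4024
[[ 0.223  0.975 -0.   ]
 [ 0.975 -0.223 -0.001]
 [-0.001 -0.    -1.   ]]
```

The top view shows the orange case on the right with its knob at pixel (313,205), and the blue case on the left with its knob at (180,201). The carton is on the far left. The side view shows the arm back left, clear of the bench, with the orange knob at (262,233). I'll measure the case yaw and the carton's front extent, then move.

```bash
python3 - <<'E'
import numpy as np,cv2
d=np.load("top0.npz");W=d["W"];im=d["im"].astype(int)
# rim of case: bright pixels at z 0.045..0.085 round the knob
m=(abs(W[...,0]-.45)<.085)&(abs(W[...,1])<.14)&(W[...,2]>.04)&(W[...,2]<.08)
k,l,s,ce=cv2.connectedComponentsWithStats(m.astype(np.uint8));i=1+np.argmax(s[1:,4])
P=W[l==i];print(s[i],P.min(0),P.max(0),cv2.minAreaRect(P[:,:2].astype(np.float32)*1000),np.percentile(P[:,2],[5,50,95]))
for y0 in np.arange(-.11,.09,.02):
    q=P[abs(P[:,1]-y0)<.004]
    if len(q):print(y0.round(3),q[:,0].min().round(4),q[:,0].max().round(4))
for n in("top","side"):
    W=np.load(n+"0.npz")["W"]; B=W[(W[...,2]>.12)&(W[...,0]>.1)&(W[...,0]<.5)&(W[...,1]<.6)&(W[...,1]>-.3)]
    print(n,len(B),B.min(0) if len(B) else 0)
    for y0 in np.arange(0,.6,.1):
        q=B[abs(B[:,1]-y0)<.05]
        if len(q):print(y0.round(1),len(q),q[np.argmin(q[:,0])])
E
```

```text
[ 261  166  103   69 3843] [ 0.3971247  -0.13233852  0.04015503] [0.53409965 0.07995728 0.07981849] ((470.767333984375, -25.945472717285156), (204.8672637939453, 138.77902221679688), 86.55778503417969) [0.05535633 0.06360774 0.06913196]
-0.11 0.4206 0.4939
-0.09 0.3972 0.4953
-0.07 0.3993 0.4979
-0.05 0.4009 0.4995
-0.03 0.4015 0.5005
-0.01 0.4025 0.5032
0.01 0.4045 0.5031
0.03 0.4061 0.5061
0.05 0.4082 0.5086
0.07 0.4099 0.509
top 9325 [0.25921452 0.09222836 0.12023726]
0.1 756 [0.33237312 0.09222836 0.96673195]
0.4 7876 [0.25921452 0.41791687 0.41668921]
0.5 625 [0.33273942 0.45106463 0.36540835]
side 11591 [ 0.10000367 -0.07390846  0.12001448]
0.0 2379 [ 0.10019488 -0.04995799  0.28098529]
0.4 5928 [0.10007106 0.44887176 0.34440244]
0.5 2022 [0.10002189 0.50107761 0.39033263]
```

```bash
python3 -m handwheel '0 0 0 8 0.094;0 0 0 8 0.05'
```

```text
t: 0.3
tool_pos: [0.1226, 0.536, 0.2241]
tcp_rot: [0.862, 0.506, -0.0, 0.0]
force: [-0.1, -0.4, 0.9]
opening: 0.949
```

```bash
python3 -m handwheel '-0.0325 0.0265 0 0 0.05;-0.0325 0.0265 0 0 0.05;-0.0325 0.0265 0 0 0.05;-0.0325 0.0265 0 0 0.05;-0.0325 0.0265 0 0 0.05;0 0 0 0 0.05'
```

```text
t: 0.9
tool_pos: [0.1604, 0.327, 0.2245]
tcp_rot: [0.862, 0.508, 0.0, 0.0]
force: [0.6, -0.1, 0.3]
opening: 0.531
```

```bash
python3 -m handwheel '-0.0142 0.0356 0 0 0.05;-0.0142 0.0356 0 0 0.05;-0.0142 0.0356 0 0 0.05;-0.0142 0.0356 0 0 0.05;-0.0142 0.0356 0 0 0.05;-0.0142 0.0356 0 0 0.05'; python3 -m handwheel '-0.0142 0.0356 0 0 0.04;-0.0142 0.0356 0 0 0.04;-0.0142 0.0356 0 0 0.04;-0.0142 0.0356 0 0 0.04;-0.0142 0.0356 0 0 0.04;-0.0142 0.0356 0 0 0.04;0 0 0 0 0.04'
```

```text
t: 1.5
tool_pos: [0.307, 0.1511, 0.2246]
tcp_rot: [0.861, 0.509, 0.0, -0.0]
force: [-0.5, 1.4, -0.1]
opening: 0.532
t: 2.2
tool_pos: [0.4539, -0.028, 0.2237]
tcp_rot: [0.862, 0.507, -0.0, -0.0]
force: [-0.0, 0.7, 1.2]
opening: 0.428
```

```bash
python3 -m handwheel '0 0 0 8.5 0.04;0 0 0 8.5 0.04;0 0 0 8.5 0.04;0 0 0 8.5 0.04;0 0 0 8.5 0.04;0 0 0 8.5 0.04;0 0 0 8.5 0.04;0 0 0 8.5 0.04'; python3 -m handwheel '0 0 0 8.5 0.04;0 0 0 8.5 0.04;0 0 0 8.5 0.04;0 0 0 8.5 0.04;0 0 0 8.5 0.04;0 0 0 8.5 0.04;0 0 0 8.5 0.04;0 0 0 8.5 0.04'; python3 -m handwheel '0 0 0 8.5 0.04;0 0 0 0 0.04'; python3 -c "
from h import *
o=ctrl.get_obs();print(o['joint_positions'],o['tool_pos'],o['tcp_rot'])"
```

```text
t: 3.0
tool_pos: [0.4519, -0.0249, 0.2242]
tcp_rot: [0.998, -0.063, -0.0, -0.0]
force: [0.4, 0.6, -0.3]
opening: 0.428
t: 3.8
tool_pos: [0.4519, -0.0249, 0.2242]
tcp_rot: [0.792, -0.61, -0.0, 0.0]
force: [-0.2, -0.8, 0.2]
opening: 0.427
t: 4.0
tool_pos: [0.4519, -0.025, 0.2243]
tcp_rot: [0.746, -0.666, -0.0, 0.0]
force: [0.4, -0.5, 0.7]
opening: 0.429
[-1.36213367e-01  8.13301765e-02  1.78169121e+00  1.32753085e-04
  1.27894091e+00  1.32097871e+00] [ 0.45191076 -0.02496536  0.22427934] [ 7.46097190e-01 -6.65837026e-01 -1.88821425e-04  5.04577185e-05]
```

```bash
python3 -m handwheel '0.003 0 0.03 1.5 0.04;0 0 0.035 0 0.04;0 0 0.033 0 0.04;0 0 0 0 0.04'; python3 - <<'E'
from h import *
c=cam("side");a=cv2.resize(c["image"][140:270,200:330],(390,390))
d=cam("top");b=cv2.resize(d["image"][130:260,245:375],(390,390))
cv2.imwrite("pics/near.png",np.hstack([a,b])[:,:,::-1])
E
```

```text
t: 4.4
tool_pos: [0.4503, -0.028, 0.1232]
tcp_rot: [0.739, -0.673, -0.003, 0.002]
force: [-0.6, -0.1, 0.3]
opening: 0.427
```

View pics/near.png

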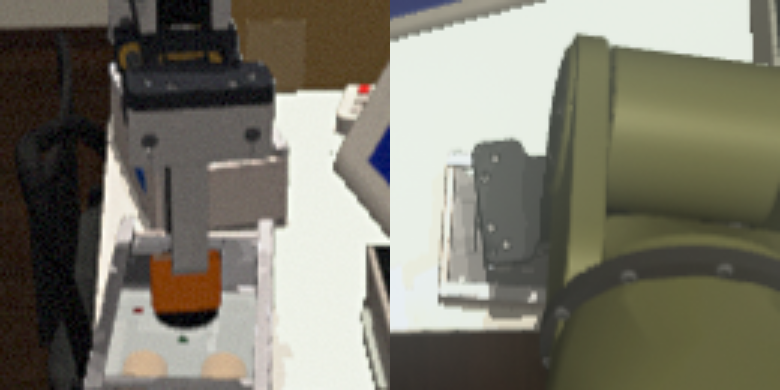

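The crop shows the fingers straddling the orange bar. The near finger at (192,230) is about centred on the bar at (187,290). Next I descend and grip.

```bash
python3 -m handwheel '0 0.001 0.015 0 0.04;0 0 0.015 0 0.04;0 0 0 0 0.025;0 0 0 0 0.01;0 0 0 0 0.008;0 0 0 0 0.008' 20;python3 -m handwheel '0 0 0 0 0.008;0 0 0 0 0.008'
```

```text
t: 5.1
tool_pos: [0.4518, -0.0271, 0.0978]
tcp_rot: [0.738, -0.675, -0.001, -0.002]
force: [-1.9, 17.0, 9.7]
opening: 0.147
t: 5.3
tool_pos: [0.4518, -0.0271, 0.0978]
tcp_rot: [0.738, -0.675, -0.0, -0.002]
force: [-1.5, 17.0, 8.3]
opening: 0.149
```

```bash
python3 -m handwheel '-0.0009 0 0 0 0.008;0 0 0 -5 0.008;0 0 0 -5 0.008;0 0 0 -5 0.008;0 0 0 -5 0.008;0 0 0 0 0.008'; python3 -c "
from h import *
o=ctrl.get_obs();print(o['force'],o['ft_torque'],o['tool_pos'])"
```

```text
t: 5.9
tool_pos: [0.4517, -0.0266, 0.0978]
tcp_rot: [0.845, -0.535, 0.0, -0.001]
force: [-1.8, 13.2, 8.9]
opening: 0.144
[-1.79405431 13.1582566   8.89599258] [2.49915502 0.55504596 0.01772696] [ 0.45168479 -0.02658851  0.09782205]
```

```bash
python3 -m handwheel '-0.0011 -0.0005 0 0 0.008;0 0 0 -7 0.008;0 0 0 -7 0.008;0 0 0 -7 0.008;0 0 0 0 0.008'; python3 -c "
from h import *
o=ctrl.get_obs();print(o['force'],o['ft_torque'],o['tool_pos'])"
```

```text
t: 6.4
tool_pos: [0.4515, -0.0261, 0.0978]
tcp_rot: [0.928, -0.371, 0.0, -0.001]
force: [-4.3, 6.3, 9.2]
opening: 0.148
[-4.27819501  6.28331687  9.16407429] [1.205968   0.86602841 0.0706754 ] [ 0.45151287 -0.02606611  0.09782105]
```

```bash
python3 -m handwheel '0 0 0 -7 0.008;0 0 0 -7 0.008;0 0 0 -7 0.008;0 0 0 -7 0.008;0 0 0 -5 0.008;0 0 0 0 0.008'; python3 -c "
from h import *
o=ctrl.get_obs();print(o['force'],o['ft_torque'],o['tool_pos'])"
```

```text
t: 7.0
tool_pos: [0.451, -0.0258, 0.0978]
tcp_rot: [0.996, -0.093, -0.0, -0.001]
force: [-7.8, 8.4, 12.7]
opening: 0.146
[-7.76768979  8.41975477 12.73321724] [1.65143158 1.62014061 0.09135007] [ 0.45100749 -0.0258109   0.09776244]
```

```bash
python3 -m handwheel '-0.0004 0 -0.0005 -3 0.008;0 0 0 -3 0.008;0 0 0 -2 0.008;0 0 0 0 0.008;0 0 0 0 0.008'; python3 -c "
from h import *
o=ctrl.get_obs();print(o['force'],o['ft_torque'],o['tool_pos'],o['tcp_rot'])"
```

```text
t: 7.5
tool_pos: [0.4508, -0.0258, 0.0979]
tcp_rot: [1.0, -0.025, 0.0, -0.001]
force: [-4.1, 8.1, 5.0]
opening: 0.145
[-4.10994263  8.05169657  4.99257121] [ 1.40009796  0.7045948  -0.41931021] [ 0.45080503 -0.02581268  0.09786389] [ 9.99680573e-01 -2.52619377e-02  1.30704506e-04 -7.54143952e-04]
```

```bash
python3 -m handwheel '0 0 0 1 0.008;0 -0.008 0 0 0.008;0 -0.008 0 0 0.008;0 -0.008 0 0 0.008;0 0 0 0 0.008'; python3 -c "
from h import *
o=ctrl.get_obs();print(o['force'],o['ft_torque'],o['tool_pos'],o['tcp_rot'])"
```

```text
t: 8.0
tool_pos: [0.4527, -0.0023, 0.0978]
tcp_rot: [0.999, -0.034, 0.0, 0.0]
force: [-2.6, 2.0, 5.1]
opening: 0.143
[-2.61096773  1.99698283  5.11997284] [ 0.43976847  0.47201964 -0.26170597] [ 0.45267992 -0.00227673  0.09778845] [ 9.99434473e-01 -3.36230281e-02  4.30291255e-04  2.01564938e-04]
```

Sliding freely with low force. I'll continue to just past full travel.

```bash
python3 -m handwheel '0.0003 -0.009 0 0 0.008;0 -0.009 0 0 0.008;0 -0.009 0 0 0.008;0 -0.008 0 0 0.008;0.0003 -0.005 0 0 0.008;0 0 0 0 0.008'; python3 -c "
from h import *
o=ctrl.get_obs();print(o['force'],o['ft_torque'],o['tool_pos'],o['tcp_rot'])
c=cam('side');a=c['image'][100:300,170:340];cv2.imwrite('pics/open.png',cv2.resize(a,None,fx=3,fy=3)[:,:,::-1])"
```

```text
t: 8.6
tool_pos: [0.4561, 0.0371, 0.0978]
tcp_rot: [0.999, -0.034, 0.001, 0.001]
force: [-1.9, -4.0, 5.6]
opening: 0.149
[-1.86541927 -3.96247968  5.63901916] [-0.78791391  0.51362216 -0.29714572] [0.45614321 0.03706593 0.09780392] [ 9.99434037e-01 -3.36298068e-02  6.05391178e-04  5.24568881e-04]
```

View pics/open.png

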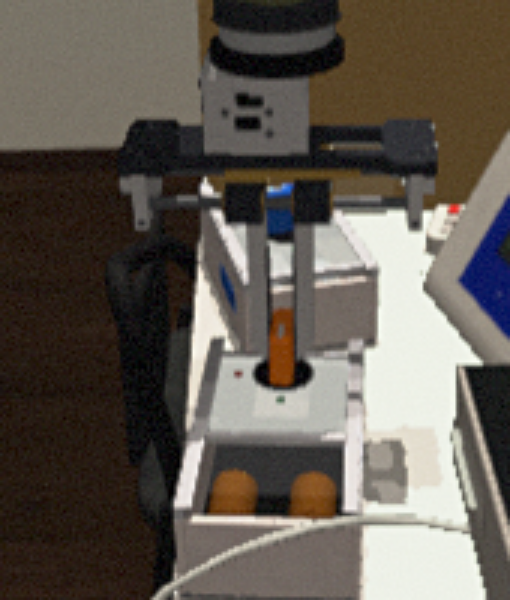

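The picture shows the bar in line with the travel at (282,350), the cover slid left and the two amber vials exposed at (235,490) and (312,490). Travel so far is about 63 mm. I'll nudge it to the stop, release and go straight up.

```bash
python3 -m handwheel '0 -0.003 0 0 0.008;0 0 0 0 0.008;0 0 0 0 0.04;0 0 0 0 0.04;0 0 0 0 0.04'; python3 -m handwheel '0 0 -0.03 0 0.04;0 0 -0.04 0 0.04;0 0 -0.04 0 0.04;0 0 0 0 0.04;0 0 0 0 0.04'; python3 - <<'E'
from h import *
for n in("side","top"):
    c=cam(n);W=world(c);h=cv2.cvtColor(c["image"],cv2.COLOR_RGB2HSV)
    for nm,lo,hi in(("or",(5,120,80),(22,255,255)),("bl",(95,120,60),(125,255,255))):
        T=W[(cv2.inRange(h,lo,hi)>0)&(W[...,2]>.095)&(W[...,2]<.108)&(abs(W[...,0]-.46)<.05)&(W[...,1]<.3)&(W[...,1]>-.1)]
        if len(T)>15:print(n,nm,len(T),T.mean(0),cv2.minAreaRect(T[:,:2].astype(np.float32)*1000))
    cv2.imwrite(f'pics/end_{n}.png',cv2.resize(c['image'][100:300,140:360],None,fx=2.5,fy=2.5)[:,:,::-1])
E
```

```text
t: 9.15
tool_pos: [0.456, 0.0404, 0.0971]
tcp_rot: [0.999, -0.034, 0.0, -0.0]
force: [-0.3, -0.0, 0.2]
opening: 0.367
t: 9.65
tool_pos: [0.456, 0.0404, 0.2071]
tcp_rot: [0.999, -0.034, 0.001, -0.0]
force: [0.3, 0.5, -0.5]
opening: 0.426
side or 88 [0.456105   0.0318354  0.09984191] ((455.7879333496094, 34.35078430175781), (37.946903228759766, 13.680181503295898), 79.69697570800781)
side bl 69 [0.46451081 0.23556471 0.09902925] ((464.2043762207031, 236.84413146972656), (39.210105895996094, 15.448442459106445), 19.358644485473633)
top bl 97 [0.46729776 0.24125322 0.10163646] ((465.52996826171875, 240.8352813720703), (37.85625457763672, 12.118515968322754), 21.108642578125)
```

View pics/end_side.png

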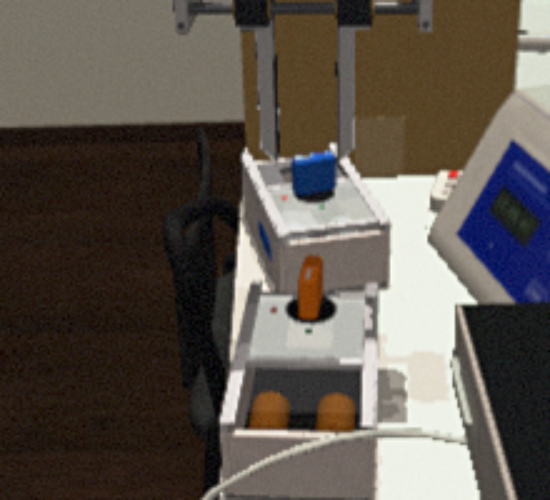

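```bash
python3 -c "
from plant import ctrl
print(ctrl.hand_in())"
```

```text
the job is handed in; nothing more can be done
None
```

The orange case is open and the job is handed in, at about 9.8 s of the 38 s allowed; the hand-in gave no verdict. I turned the orange knob anticlockwise to its stop with the cover still shut, then slid the cover left by the knob. I then let go and raised the gripper clear.

- **Cover:** the side camera puts the knob about 63 mm along the 65 mm travel, and the TCP moved about 66 mm. Both are above the 50 mm needed, and the picture shows both amber vials exposed.
- **Orange knob:** the wrist torque rose to 0.42 N m at the end of the turn, which fits the stop. After release I measured the bar at about 80° from the robot's forward direction. With the case turned about −4.6°, that makes the knob angle about 84°, against 63° needed. This is a few degrees short of the 90° stop. I put it down to the coarse view from the side, as the gripper hid the knob from the top camera.
- **Blue knob:** I never went near it. Its bar measures about 20° in the world, but I did not measure that case's own angle. The last picture shows it still across its case, in the same place as at the start.
- **Contact:** the force after release was about zero. The highest force I read was about 20 N, at the first grip when the jaws were slightly off centre.

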